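Work a tube length past the retaining post into the stock bay

TASK

Push the yellow square tube along the bench, with fingertips only, past the blue retaining post and into the red three-sided stock bay, until it lies flat against the bay's rear wall along its whole length. The post leaves no room to go in straight: angle the tube, slip one end in behind the post, then swing the other end in. Touch the tube only with the outside of the fingers: do not take it between them, lift it or tip it; leave the green tin, the screwdriver and the steel collar where they are, and finish with the robot clear of everything.

Things in the scene. Friction and masses are not known exactly. Their poses are not given: they have to be found in the camera images.
- tube_center (a point): Centre of the yellow square steel tube, lying loose on the bench: 220 mm long, 25 mm wide, 25 mm high, about 0.3 kg; this point is 12.5 mm above the bench. Its y axis runs along the tube, its x axis across it (level), z up. It slides on the bench with ordinary dry friction and stays where it is left.
- tube_end_left (a point): Centre of the tube's end face on its own +y end (110 mm from its centre). The two ends are alike.
- tube_end_right (a point): Centre of the tube's end face on its own -y end (110 mm from its centre).
- bay: The red stock bay, fixed to the bench: three walls 10 mm thick and 35 mm high, no floor but a thin dark sheet, open on the side that faces the robot. Origin: at bench level, on the inner face of the rear wall, half-way along it. Its x axis points out through the rear wall, away from the robot; y runs along the rear wall, to the left. The rear wall's inner face lies at x = 0; the side walls' inner faces lie at y = +150 mm and -150 mm and run from x = 0 forward to x = -88 mm.
- post: The blue retaining post with a white band, fixed upright in the mouth of the bay: 24 mm in diameter, 60 mm high; origin at its foot. Its axis stands 75 mm in front of the rear wall's inner face (63 mm free between post and wall) and 50 mm left or right of the bay's middle (either side, it differs from run to run); the free opening from the post to the farther side wall is 188 mm wide, shorter than the tube.
- cap: Black blanking disc, 24 mm in diameter, practically flush with the bench (no obstacle), over the post's other socket, 50 mm to the other side of the bay's middle. Origin at its centre.
- grease_tin: Bystander: green tin, 64 mm in diameter, 70 mm high, standing outside the bay; origin at the centre of its underside.
- screwdriver: Bystander: screwdriver with a red handle, about 180 mm long, lying outside the bay roughly along its own x axis; origin at bench level about the middle of its length.
- collar: Bystander: steel stepped collar, 54 mm in diameter, 55 mm high, standing to one side; origin at the centre of its underside.
Mind the look-alikes: they are no part of the job. Of the things that look like the part that bears tube_center, the smallest one is meant.

How it is judged:
By the outcome, as a careful person would: the job done as asked, in the order asked, and still so for the second after the job is handed in, with the robot touching nothing.
It also fails if it takes over 72 s, if anything falls off the work surface, if the arm or the gripper's body presses on something with over 40 N, if the wrist force passes 120 N, or if a joint passes its speed limit or range.

ROBOT

A 6-joint arm with a two-finger parallel gripper is mounted at the origin on the work surface. World frame = base frame: x ahead of the robot, y to its left, z up, the work surface at z = 0. Lengths are in mm, angles in rad, forces in N, time in s.
With the tool pointing down it reaches from about 300 to 775 mm from the base axis. Payload 14.6 kg.
Tool frame: the origin (TCP) lies on the centre line of the jaws, within the pads' length; the fingertips stand 19 mm ahead of it and the grasp point (between the pads) is the TCP (bot.tip_reach is the distance from the TCP to the fingertips, in mm); y points along the fingers, x is the direction in which the jaws open and shut, and the axes are right-handed (so a half turn about y gives the same grasp; the last joint's range is limited). The gripper opens to 85 mm and grips with 20 to 120 N. Pads are 22 mm wide; open, the fingers measure 114 mm over their backs; the gripper's body (76 mm by 85 mm) begins 54 mm behind the grasp point. The pads swing forward as they close: fully open they stand 13 mm farther back than shut.
Start: joints at [-1.332, 0.3, 1.521, -0, 1.321, -0.067], TCP at [165.574, -524.476, 250.281] pointing down, gripper open.
Joint ranges: [-3.03, 3.03], [-0.79, 2.21], [0.23, 2.52], [-1.04, 4.18], [0, 3.07], [-2.55, 2.55]. Speed limits (rad/s): [2.22, 2.22, 2.57, 3.14, 3.14, 3.14].

INTERFACE

Orientations are given as a unit quaternion [w, x, y, z].
In Python, from rig import bot gives the robot as it stands. Calls block until the motion is done:
- bot.move_to(position, orientation): joint-space move of the TCP to a pose.
- bot.servo_line(position, attitude=None, speed=150, until_force=None): straight line of the TCP; attitude=None keeps the orientation; speed is the mean speed in mm/s. With until_force (N) it stops when the force on the tool has changed by that much, and returns True; else False.
- bot.move_joints(angles): joint-space move.
- bot.move_gripper(opening, grip_force=None): finger opening in mm; grip_force is the grip in N (None keeps the last); returns when the fingers have stopped.
- bot.dwell(seconds).
- bot.ik(position, orientation): joint angles nearest the present ones, or None.
- bot.read_state(): the state.
- bot.read_camera(name): name is "scene" or "top"; returns a dict with "image" (384x512x3 uint8, blue, green, red), "depth" (384x512 float32, mm along the optical axis (not along the pixel's ray), 0 where there is no reading), "fovy" (degrees; the focal length in pixels is half the picture's height over the tangent of half this angle, whatever the lens; pixels are square), "cx", "cy" (the principal point, pixels), "eye" and "attitude" of the camera in the world. Camera axes: x right, y down, z forward; pixel columns grow to the right and rows downward; lengths in mm; the calibration is good to about 2 mm. A picture is of the moment at which its call begins.
A pose or a line that the arm cannot do raises bot.MotionError and nothing moves.
- bot.finish_job(): hands the job in, once; it reports no verdict.
The state is a dict: "clock": time; "joint_positions": joint angles; "qvel": joint speeds; "effort": joint torques, N m; "ee_pos": TCP position; "tool_rot": TCP orientation; "ft_force": force on the tool from outside, world axes, zero at the start; "moment": the same for the moment, N m; "grip_width": finger opening in mm.
Only numpy, scipy, OpenCV 4.12 (cv2) and the standard library are available. Lean on these libraries where they do the work, as an engineer would, in place of code of your own. Each camera call takes 0.05 s, during which the arm holds its last target.

## Working session

There is one attempt and no reset: what is moved stays moved. The work goes in short steps, each a Python script; the robot and the scene stay as the last script left them, time stands still between calls to the robot, and variables do not carry over. Pictures are saved under pics/ and viewed, and the job is handed in when it is done.

```bash
ls; mkdir -p pics
cat > h.py <<'E'
import numpy as np,cv2
from rig import bot
from scipy.spatial.transform import Rotation as R
def cam(n):
    c=bot.read_camera(n); return c
def rot(c):
    a=np.array(c['attitude'],float)
    return R.from_quat([a[1],a[2],a[3],a[0]]).as_matrix() if a.size==4 else a.reshape(3,3)
def foc(c): return c['image'].shape[0]/2/np.tan(np.radians(c['fovy'])/2)
def pt(c,u,v,z=None):
    f=foc(c); d=np.array([(u-c['cx'])/f,(v-c['cy'])/f,1.]); M=rot(c); e=np.array(c['eye'])
    if z is None: return e+M@d*float(c['depth'][int(round(v)),int(round(u))])
    w=M@d; return e+w*(z-e[2])/w[2]
def proj(c,p):
    q=rot(c).T@(np.array(p,float)-c['eye']); f=foc(c); return np.array([f*q[0]/q[2]+c['cx'],f*q[1]/q[2]+c['cy']])
E
python3 - <<'E'
from h import *
import pickle
for n in('scene','top'):
    c=cam(n); pickle.dump(c,open(n+'.pkl','wb')); cv2.imwrite(f'pics/{n}0.png',cv2.resize(c['image'],(800,600),interpolation=cv2.INTER_CUBIC)); print(n,c['fovy'],c['cx'],c['cy'],c['eye'],c['attitude'])
print(bot.read_state())
E
```

```text
pics
scene 50.16889935331023 257.6870573123064 190.2624726192895 [1115.16449647 -434.60643693  744.71002768] [-0.35503264  0.81496747  0.41854748 -0.18600496]
top 45.54043369785836 257.20246716113206 186.40872945442013 [ 420.23869622   -2.49900202 1272.86353372] [-0.0239533   0.71490439 -0.69836144  0.02508506]
{'clock': 0.1, 'joint_positions': array([-1.33161424e+00,  3.00437911e-01,  1.52151546e+00,  2.87447123e-05,
        1.32069802e+00, -6.66019529e-02]), 'qvel': array([-9.69438277e-05, -1.17332782e-03, -3.23372771e-03, -1.86821050e-03,
       -1.02446884e-03, -5.42907166e-04]), 'effort': array([ 5.35965683e-04, -5.44379067e+01, -3.62371230e+01, -1.08598183e-04,
        3.02549073e-03, -1.16078624e-05]), 'ee_pos': array([ 165.53036741, -524.30367009,  249.76726633]), 'tool_rot': array([ 0.57056276, -0.57006591,  0.41830101, -0.41774066]), 'ft_force': array([ 0.23041488,  0.74173146, -0.16638855]), 'moment': array([-0.05512046, -0.00863054, -0.03095429]), 'grip_width': 85.6378630772503}
```

View pics/top0.png

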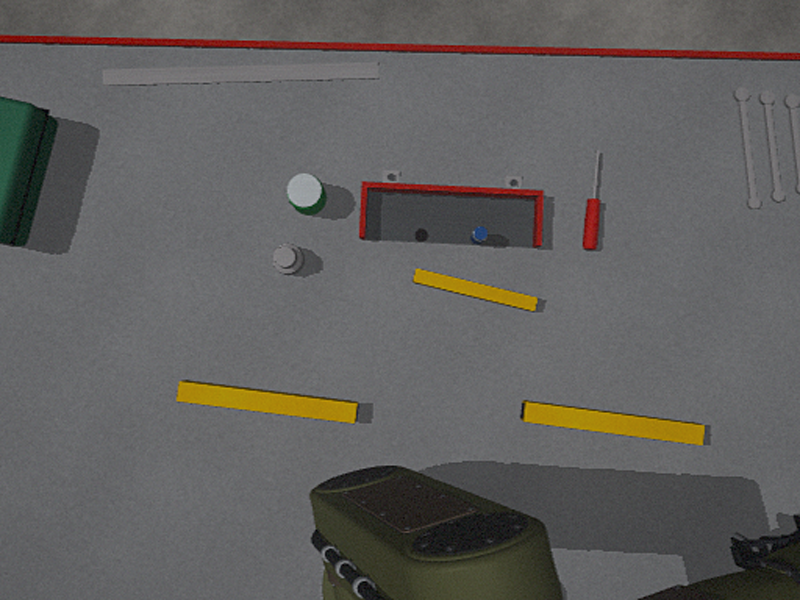

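View pics/scene0.png

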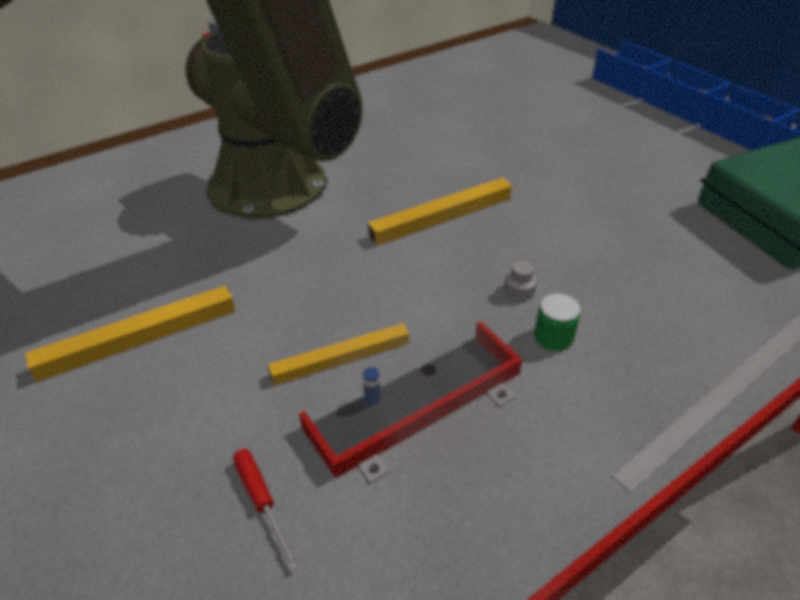

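Three yellow tubes are visible in the top view (800x600 picture): (476,290) about 125 px long, (267,402) about 182 px and (613,422) about 184 px. The smallest, (476,290) in front of the bay, fits the description. I'll confirm it in a crop and measure it.

Run:
```python
from h import *
import pickle
c=pickle.load(open('top.pkl','rb'))
im=c['image'][105:210,215:370]; cv2.imwrite('pics/crop0.png',cv2.resize(im,None,fx=5,fy=5,interpolation=cv2.INTER_CUBIC))
hsv=cv2.cvtColor(c['image'],cv2.COLOR_BGR2HSV)
m=cv2.inRange(hsv,(18,120,80),(35,255,255))
cs,_=cv2.findContours(m,cv2.RETR_EXTERNAL,cv2.CHAIN_APPROX_NONE)
for k in cs:
    if cv2.contourArea(k)>100:
        r=cv2.minAreaRect(k); b=cv2.boxPoints(r); P=np.array([pt(c,u,v,25) for u,v in b]); ce=pt(c,*r[0],25)
        print(r,ce[:2],[round(np.linalg.norm(P[i]-P[i-1]),1) for i in range(4)]); print(P[:,:2].round(1))
```

```text
((391.73992919921875, 270.42431640625), (118.03521728515625, 13.391788482666016), 7.696052074432373) [ 287.98899544 -372.22793101] [np.float64(317.9), np.float64(36.0), np.float64(318.6), np.float64(35.9)]
[[ 287.7 -211.7]
 [ 323.4 -216.1]
 [ 288.3 -532.8]
 [ 252.8 -527.7]]
((170.38462829589844, 256.923095703125), (115.10423278808594, 13.14768123626709), 7.125016689300537) [310.32664656 226.78742916] [np.float64(311.3), np.float64(35.2), np.float64(311.9), np.float64(35.2)]
[[308.4 383.4]
 [343.5 380.5]
 [312.3  70.2]
 [277.3  73.6]]
((303.859375, 185.02667236328125), (80.304443359375, 9.217595100402832), 13.706960678100586) [ 513.74085653 -131.01053082] [np.float64(219.3), np.float64(25.4), np.float64(219.6), np.float64(25.3)]
[[ 525.   -21. ]
 [ 549.7  -26.5]
 [ 502.5 -240.9]
 [ 477.9 -235.2]]
```

View pics/crop0.png

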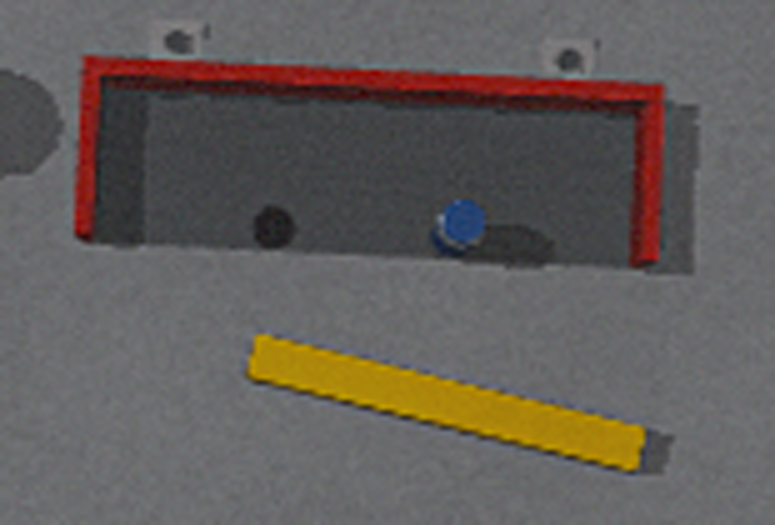

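The crop confirms it: measured 220 x 25 mm, lying at about (250..645, 335..470) in the crop. The post (460,222) is on the right side of the bay and the cap (273,228) on the left. Next I'll find the bay frame, the post and the bystanders.

```bash
cat >> h.py <<'E'
def bayfit(c,verbose=True):
    hsv=cv2.cvtColor(c['image'],cv2.COLOR_BGR2HSV)
    m=cv2.inRange(hsv,(0,120,60),(8,255,255))|cv2.inRange(hsv,(172,120,60),(180,255,255))
    m[:110]=0;m[165:]=0;m[:,:225]=0;m[:,355:]=0
    ys=[];
    top=[(u,np.nonzero(m[:,u])[0].min()-0.5) for u in range(240,342) if m[:,u].any()]
    P=np.array([pt(c,u,v,35)[:2] for u,v in top])
    k=np.polyfit(P[:,1],P[:,0],1); 
    for _ in range(3):
        r=P[:,0]-np.polyval(k,P[:,1]); g=abs(r)<3; k=np.polyfit(P[g,1],P[g,0],1)
    L=np.array([pt(c,np.nonzero(m[v])[0].min()-0.5,v,35)[:2] for v in range(122,150)])
    Rr=np.array([pt(c,np.nonzero(m[v])[0].max()+0.5,v,35)[:2] for v in range(127,153)])
    a=np.arctan(-k[0]) # x = k0 y + k1 ; y-axis dir = (k0,1)
    return k,a,L,Rr
E
python3 - <<'E'
from h import *
import pickle
c=pickle.load(open('top.pkl','rb'))
k,a,L,Rr=bayfit(c); print(k,a)
ey=np.array([k[0],1])/np.hypot(k[0],1); ex=np.array([ey[1],-ey[0]])
print('L',(L@ey).mean(),(L@ey).std(),'R',(Rr@ey).mean(),(Rr@ey).std(), 'front',(L@ex).min(),(Rr@ex).min())
o=np.array([k[1],0])@ex-10; ym=((L@ey).mean()+(Rr@ey).mean())/2
O=o*ex+ym*ey; print('O',O,'ex',ex)
# corners by inspection
for u,v in((85,57),(662,86)): print(pt(c,215+u/5-.4,105+v/5-.4,35))
p=lambda u,v,z:pt(c,215+u/5-.4,105+v/5-.4,z)[:2]
post=p(463,221,60);cap=p(273,228,0)
for n,q in(('post',post),('cap',cap)): print(n,q,(q-O)@ex,(q-O)@ey)
q=np.array([513.74,-131.01]);print('tube bay',(q-O)@ex,(q-O)@ey)
for n,u,v,z in(('tin',306,189,70),('collar',287,258,55),('sdtip',598,152,5),('sdh1',593,200,20),('sdh2',591,248,20)): 
    q=pt(c,u*.64-.2,v*.64-.2,z)[:2]; print(n,q,(q-O)@ex,(q-O)@ey)
E
```

```text
[2.48818953e-02 6.96703329e+02] -0.02487676236219692
L 89.91369280553715 0.6946365856569695 R -229.8661817550216 0.8384974267138107 front 604.7058918340659 611.9612784178405
O [684.53475162 -87.03042461] ex [ 0.99969059 -0.0248742 ]
[698.05961647  71.2107928   35.        ]
[ 689.50622081 -245.39817569   35.        ]
post [ 608.43925586 -134.75949097] -74.88472881637996 -49.6071127975774
cap [611.26469949 -34.77446829] -74.54720652327794 50.41725408309853
tube bay -169.6479492893871 -48.21434987019718
tin [675.08731861 164.45233811] -15.699941550400954 251.16995395647422
collar [557.87236131 195.15524372] -133.64234140284427 278.94773186685103
sdtip [ 768.95839123 -350.73512356] 90.95696056263625 -261.52313568701106
sdh1 [ 678.06723452 -338.11622116] -0.2199585089640674 -251.16898221270083
sdh2 [ 592.24339078 -334.99650418] -86.0948478858318 -250.18502967207192
```

```bash
cat >> h.py <<'E'
O=np.array([684.53,-87.03]); EY=np.array([0.024874,0.99969]); EX=np.array([0.99969,-0.024874])
BETA=np.arctan2(EX[1],EX[0])
def b2w(p): return O+p[0]*EX+p[1]*EY
def w2b(q): q=np.array(q[:2])-O; return np.array([q@EX,q@EY])
def dn(th): return np.array([np.sin(th),-np.cos(th)]),np.array([np.cos(th),np.sin(th)])
def quat(phi_b):
    f=phi_b+BETA; M=np.array([[np.cos(f),0,-np.sin(f)],[np.sin(f),0,np.cos(f)],[0,-1,0]])
    q=R.from_matrix(M).as_quat(); return [q[3],q[0],q[1],q[2]]
def ang(): # present jaw-axis angle, bay frame
    q=bot.read_state()['tool_rot']; M=R.from_quat([q[1],q[2],q[3],q[0]]).as_matrix(); return np.arctan2(M[1,0],M[0,0])-BETA
def best(p,z,phi):
    s=bot.read_state()['joint_positions']; o=[]
    for k in(0,np.pi):
        j=bot.ik(list(b2w(p))+[z],quat(phi+k))
        if j is not None: o.append((abs(np.array(j)[5])*0.5+np.abs(np.array(j)-s).max(),phi+k,j))
    return min(o,key=lambda t:t[0])
H=115; ZL=25
def goto(p,phi,z=ZL):  # lift, travel, lower
    s=bot.read_state()['ee_pos']
    if s[2]<H-5: bot.servo_line([s[0],s[1],H],speed=200)
    _,ph,j=best(p,H,phi); bot.move_joints(j)
    bot.servo_line(list(b2w(p))+[z],quat(ph),speed=150); return ph
def line(p,phi,speed=80,uf=None,z=ZL):
    a=ang(); phi=phi+np.pi*round((a-phi)/np.pi)
    return bot.servo_line(list(b2w(p))+[z],quat(phi),speed=speed,until_force=uf)
def lift():
    s=bot.read_state()['ee_pos']; bot.servo_line([s[0],s[1],H],speed=200)
F=14.5
def sidepos(c,th,a,side,gap=0):  # a: mm from centre toward LEFT end; side +1 far face, -1 robot face
    d,n=dn(th); return np.array(c)-a*d+side*(12.5+F+gap)*n
def endpos(c,th,end,gap=0): # end +1 right,-1 left
    d,n=dn(th); return np.array(c)+end*d*(110+F+gap)
def swing(c,th0,th1,a,b,side,step=10,speed=80,uf=None,gap=8):
    """rotate tube about point b toward right of centre"""
    d,n=dn(th0); P=np.array(c)+b*d
    N=max(1,int(np.ceil(abs(np.degrees(th1-th0))/step)))
    line(sidepos(c,th0,a,side,0),th0,40)
    for t in np.linspace(th0,th1,N+1)[1:]:
        d,n=dn(t); cc=P-b*d
        if line(sidepos(cc,t,a,side),t,speed,uf): print('force stop',np.degrees(t)); break
    line(sidepos(cc,t,a,side,10),t,100)
    return cc
def tube(name='top',save=None):
    c=cam(name); hsv=cv2.cvtColor(c['image'],cv2.COLOR_BGR2HSV)
    m=cv2.inRange(hsv,(18,120,80),(35,255,255)); res=None
    cs,_=cv2.findContours(m,cv2.RETR_EXTERNAL,cv2.CHAIN_APPROX_NONE)
    for k in cs:
        r=cv2.minAreaRect(k)
        if name=='top' and cv2.contourArea(k)>150:
            P=[w2b(pt(c,u,v,25)) for u,v in cv2.boxPoints(r)]; ce=w2b(pt(c,*r[0],25))
            l=[np.linalg.norm(P[i]-P[i-1]) for i in range(4)]; i=int(np.argmax(l)); v=P[i]-P[i-1]
            if v[1]>0: v=-v
            if max(l)<265 and min(l)<29: res=(ce.round(1),round(np.degrees(np.arctan2(v[0],-v[1])),1),round(max(l),1),round(min(l),1)); print('tube',*res)
    if save: cv2.imwrite('pics/'+save,cv2.resize(c['image'],(800,600),interpolation=cv2.INTER_CUBIC))
    return res
def st():
    s=bot.read_state(); print('t',round(s['clock'],2),'tcp',w2b(s['ee_pos']).round(1),s['ee_pos'][2].round(1),'F',s['ft_force'].round(1))
E
python3 - <<'E'
from h import *
print(bot.tip_reach)
r=tube(); c,th=r[0],np.radians(r[1])
bot.move_gripper(0); st()
for p,f in((sidepos(c,th,90,1,12),th),(endpos((-176,-47),0,1,15),np.pi/2),(endpos((-202,86),np.radians(55),-1,15),np.radians(-35)),(sidepos((-107,20),np.radians(55),85,-1),np.radians(55))):
    b=best(p,ZL,f); print(p,np.degrees(b[1]),b[0],b[2])
goto(sidepos(c,th,90,1,12),th); st()
c=swing(c,th,0.0,90,33.6,1); st()
tube(save='t1.png'); tube('scene',save='s1.png')
E
```

```text
19.0
tube [-169.6  -48.2] -11.0 219.5 25.3
t 0.92 tcp [-507.9 -450.2] 250.3 F [-0.1 -0.5  0.7]
[-114.14373026   32.70489569] -11.0 1.2093789217334234 [-1.53761851e-01  6.30340814e-01  1.62012188e+00 -4.44089210e-16
  8.91129955e-01  6.31009476e-02]
[-176.  -186.5] 270.0 1.6282564434195015 [-5.54566188e-01  6.26475030e-01  1.62698258e+00 -4.44089210e-16
  8.88135042e-01  1.04110672e+00]
[-316.27171018  166.01391287] -35.0 1.8491114924316685 [ 1.33100190e-01  3.14622302e-01  2.14735514e+00 -4.44089210e-16
  6.79615216e-01  7.68842008e-01]
[-192.11448755   46.63689189] 55.0 1.7260822028583775 [-1.46070699e-01  4.99171041e-01  1.84833172e+00 -4.44089210e-16
  7.94089895e-01 -1.08112521e+00]
t 3.94 tcp [-113.7   32.5] 25.8 F [-0.2  0.1 -0.5]
t 5.24 tcp [-138.5   42.3] 24.9 F [-0.5  0.6  0. ]
tube [-179.5  -94.6] -1.3 123.7 25.2
```

Run:
```python
from h import *
c=np.array([-178.4,-46.6]); th=np.radians(-1.0)
goto(endpos(c,th,1,12),np.pi/2+th); 
d,n=dn(th)
r=line(endpos(c-d*146,th,1),np.pi/2+th,70,40); print(r); st()
line(endpos(c-d*146,th,1,12),np.pi/2+th,100); lift()
tube(save='t2.png'); tube('scene',save='s2.png'); st()
```

```text
False
t 10.18 tcp [-178.   -25.2] 25.0 F [ 0.7 -3.3  3.2]
tube [-176.6  109.6] -0.8 197.5 25.1
t 11.15 tcp [-179.2  -37. ] 113.4 F [ 0.2  0.1 -1. ]
```

View pics/t2.png

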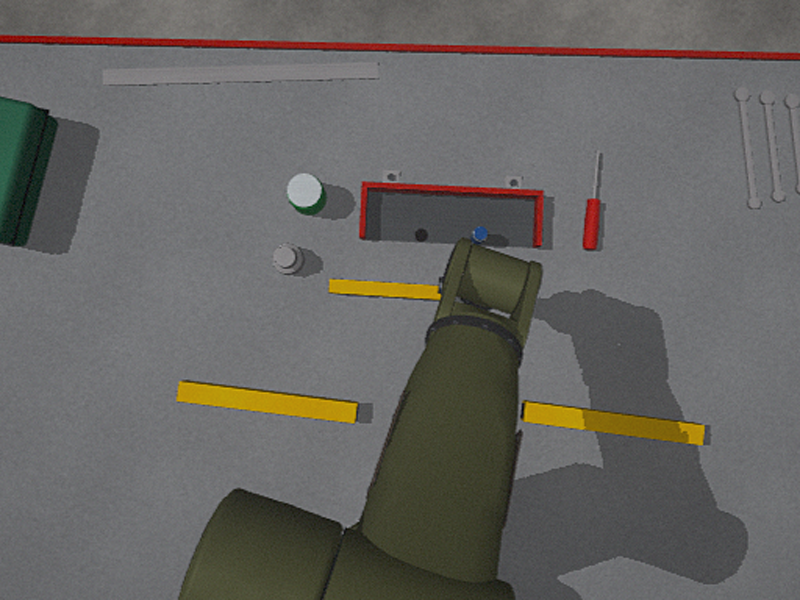

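View pics/s2.png

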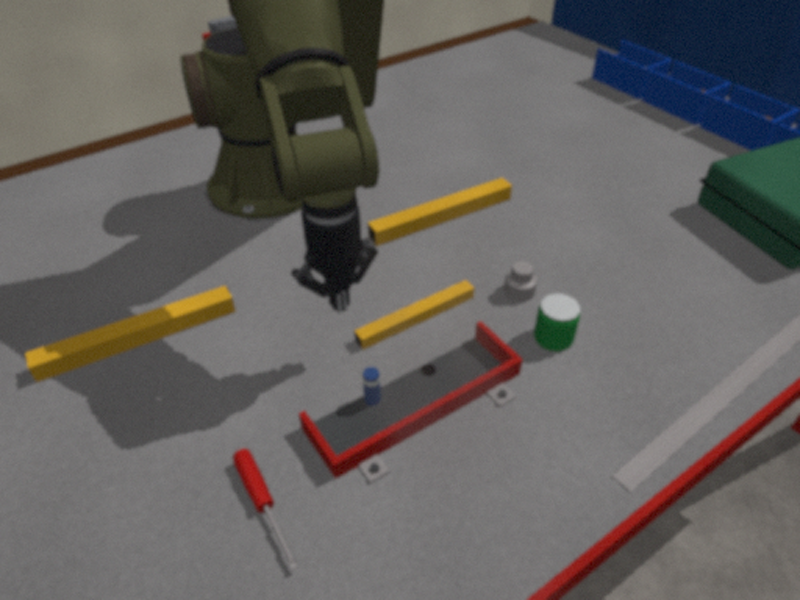

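The tube has shifted left and lies straight, with its left end near (330,287) in the top view, and nothing else has moved. Now I'll rotate it by pulling its left end back.

Run:
```python
from h import *
c=np.array([-176.4,98.4]); th=np.radians(-0.8)
goto(sidepos(c,th,90,1,12),th); 
c=swing(c,th,np.radians(55),90,33.6,1,step=11); st(); print('pred',c)
tube(save='t3.png')
goto(endpos(c,np.radians(55),-1,25),np.radians(-35),z=60)
st();tube(save='t4.png');tube('scene',save='s4.png')
```

```text
t 16.12 tcp [-256.4  166.5] 25.0 F [-0.4 -0.9 -0.1]
pred [-204.39263795   84.07544345]
tube [-196.1   61.8] 48.6 168.7 24.7
t 18.71 tcp [-326.7  169.8] 60.3 F [-0.3 -0.7  0.2]
tube [-207.6   72.1] 48.4 199.3 25.1
```

View pics/t4.png

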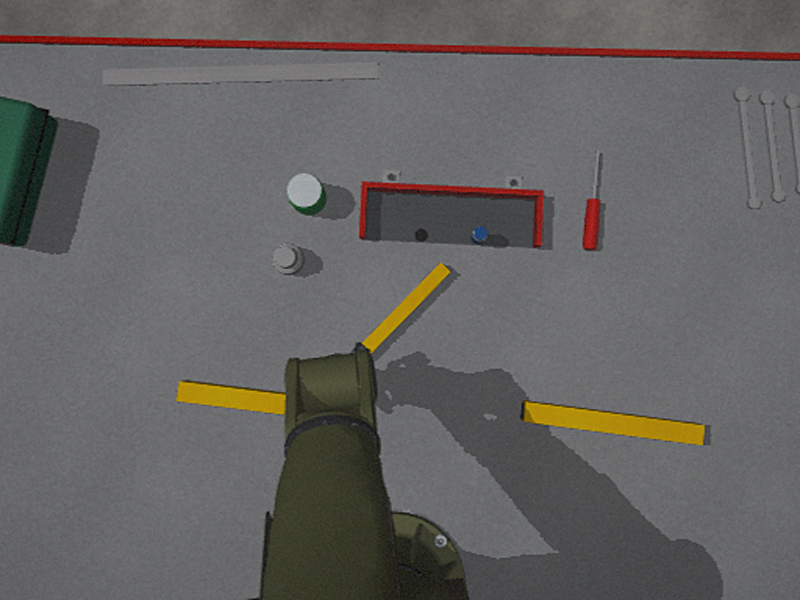

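View pics/s4.png

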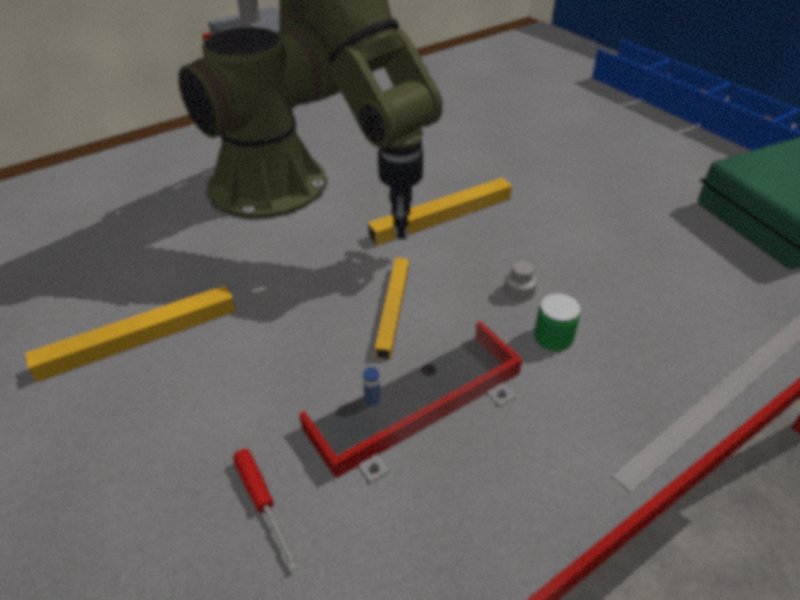

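The tube is at about 48°, with its right end in front of the mouth at top (445,268). I need about 25 mm more sideways offset from the post, so I'll push on its robot-side face first, then push it in end-on.

Run:
```python
from h import *
c=np.array([-215.4,78.9]); th=np.radians(48.4)
goto(sidepos(c,th,-15,-1,12),th); 
c=swing(c,th,np.radians(54.4),-15,-200,-1,step=3,speed=60); th=np.radians(54.4); st(); print('pred',c)
goto(endpos(c,th,-1,25),th-np.pi/2,z=40)
st();tube(save='t5.png')
```

```text
t 23.07 tcp [-212.   56.] 25.0 F [ 0.4  0.8 -0.8]
pred [-202.33946589   95.2606485 ]
t 25.97 tcp [-323.6  182.3] 40.4 F [-0.2 -0.9 -0.2]
tube [-194.3   89.6] 52.1 203.8 25.0
```

View pics/t5.png

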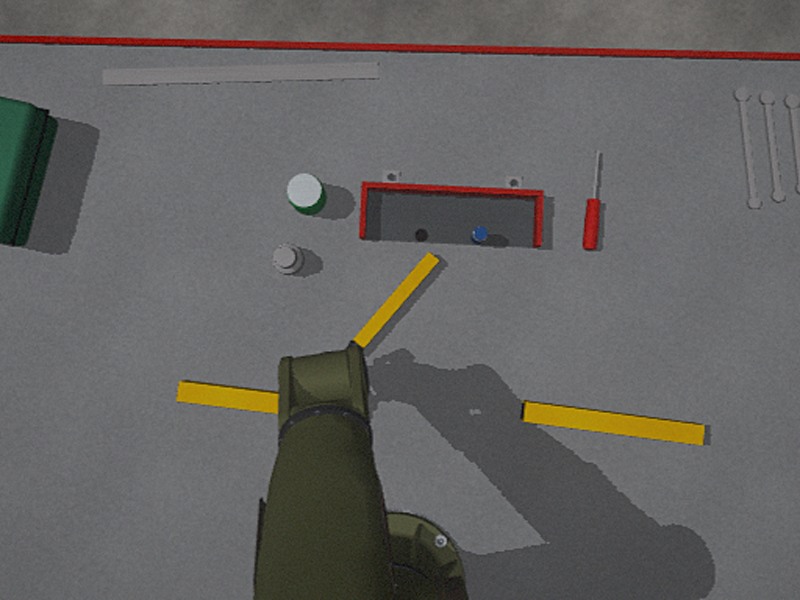

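Run:
```python
from h import *
c=np.array([-200.7,94.6]); th=np.radians(52.1); d,n=dn(th)
line(endpos(c,th,-1,15),th-np.pi/2,100)
r=line(endpos(c+d*117,th,-1),th-np.pi/2,60,40); print(r);st()
line(endpos(c+d*117,th,-1,15),th-np.pi/2,100)
st();tube(save='t6.png');tube('scene',save='s6.png')
```

```text
False
t 28.72 tcp [-206.7   99.3] 25.0 F [-2.6  2.1  1.9]
t 29.02 tcp [-218.4  108.6] 25.1 F [0.6 0.4 0. ]
tube [-94.5  12.9] 52.1 183.3 25.5
```

View pics/t6.png

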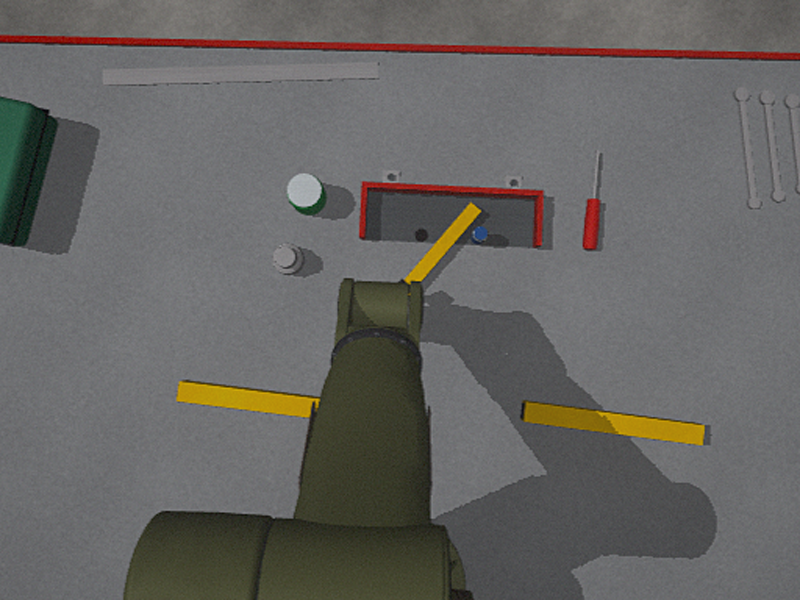

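View pics/s6.png

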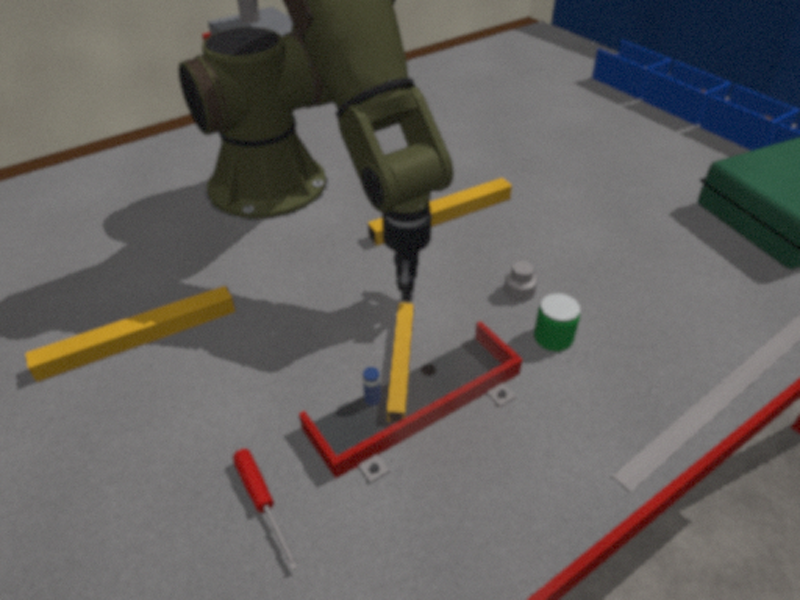

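The right end has slipped in behind the post, at top (472,208), with the post at (480,234). Next I'll swing partway, push in end-on again, then do the final swing.

Run:
```python
from h import *
c=np.array([-109,24.2]); th=np.radians(52.1)
goto(sidepos(c,th,45,-1,10),th)
c=swing(c,th,np.radians(28),45,67,-1,step=8.1,speed=80,uf=40); th=np.radians(28); st(); print('pred',c)
goto(endpos(c,th,-1,18),th-np.pi/2)
st();tube(save='t7.png')
```

```text
t 33.7 tcp [-141.8   64.1] 25.1 F [ 0.5 -0.2 -0. ]
pred [-87.58596102  42.20038031]
t 36.3 tcp [-154.  168.] 25.8 F [0.7 0.4 0.2]
tube [-77.2  36.9] 34.4 196.6 26.0
```

View pics/t7.png

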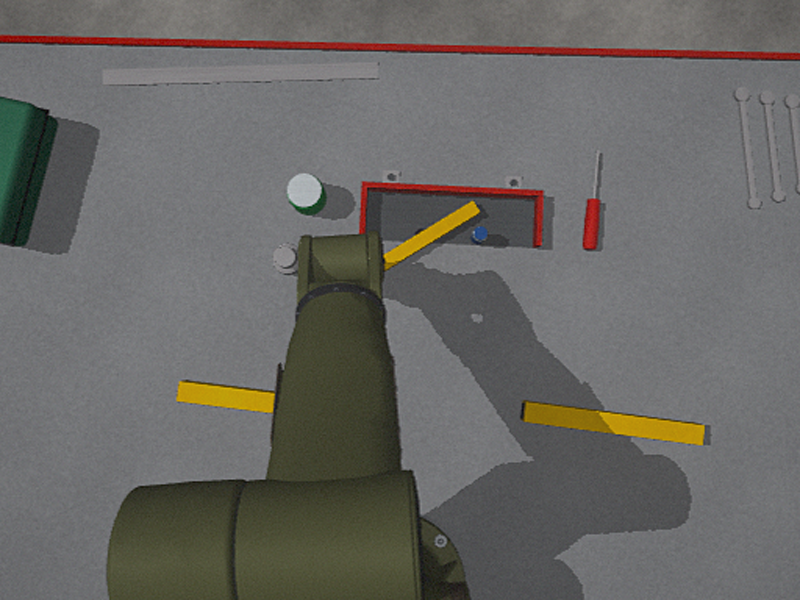

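Run:
```python
from h import *
th=np.radians(34.4); d,n=dn(th); c=np.array([-83.8,46.6])
line(endpos(c,th,-1,4),th-np.pi/2,100)
print(line(endpos(c+d*18,th,-1),th-np.pi/2,60,40)); st()
for t,yr in((31,-62),(28,-70),(25,-78)):
    t=np.radians(t); d,n=dn(t); re=np.array([-12.5*np.cos(t),yr]); c=re-110*d
    if line(endpos(c,t,-1),t-np.pi/2,60,40): print('stop',np.degrees(t)); break
st()
line(endpos(c,t,-1,15),t-np.pi/2,100)
tube(save='t8.png');tube('scene',save='s8.png');st()
```

```text
False
t 37.17 tcp [-143.9  134.2] 24.8 F [0.4 0.4 0.5]
t 38.21 tcp [-110.7  134.5] 24.9 F [-0.4  0.5  0. ]
tube [-55.8   7.6] 26.1 191.3 26.9
t 38.61 tcp [-116.8  148.3] 25.1 F [ 0.4 -0.1 -0.1]
```

View pics/t8.png

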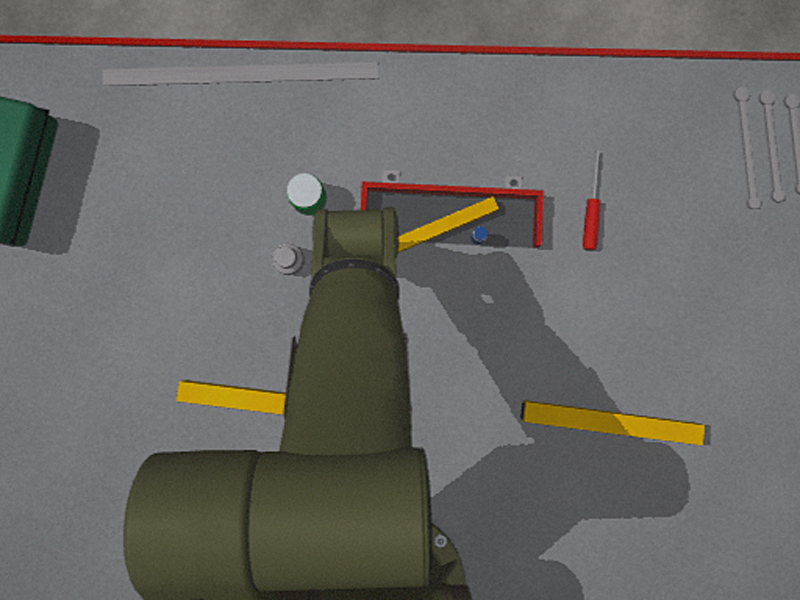

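View pics/s8.png

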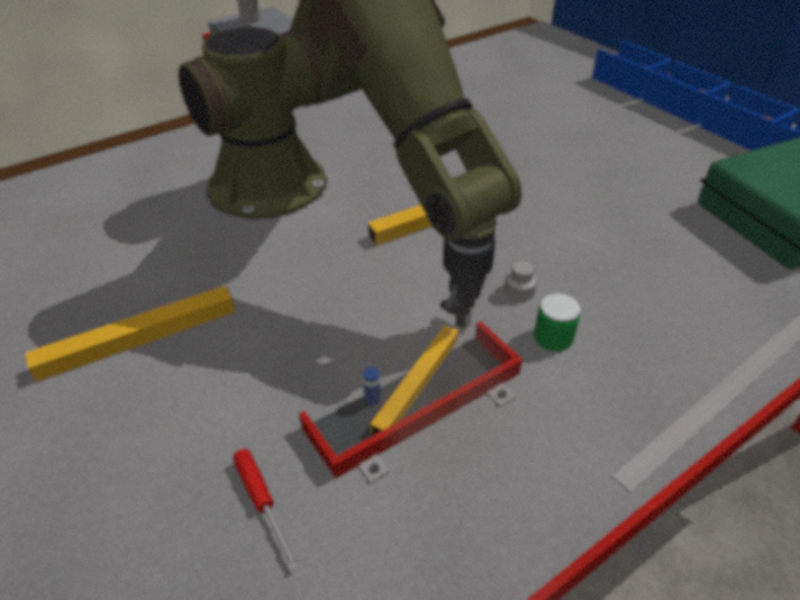

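Run:
```python
from h import *
c=np.array([-62.1,20.5]); th=np.radians(26)
goto(sidepos(c,th,40,-1,10),th)
c=swing(c,th,0,40,105,-1,step=9,speed=70,uf=40); st(); print('pred',c)
# slide over to centre and press
line((-60,28),0,100)
print(line((-37,28),0,25,15)); st()
line((-60,28),0,100)
tube(save='t9.png');tube('scene',save='s9.png');st()
```

```text
t 43.24 tcp [-53.5  71. ] 25.2 F [ 1.1 -0.4  0. ]
pred [-16.07102959  31.12662514]
True
t 44.71 tcp [-38.3  28.2] 24.5 F [-0.2  0.1 -0.1]
tube [-13.4 116.9] -4.4 50.7 28.7
t 45.17 tcp [-59.4  28. ] 25.2 F [-0.1 -0.2  0.1]
```

View pics/s9.png

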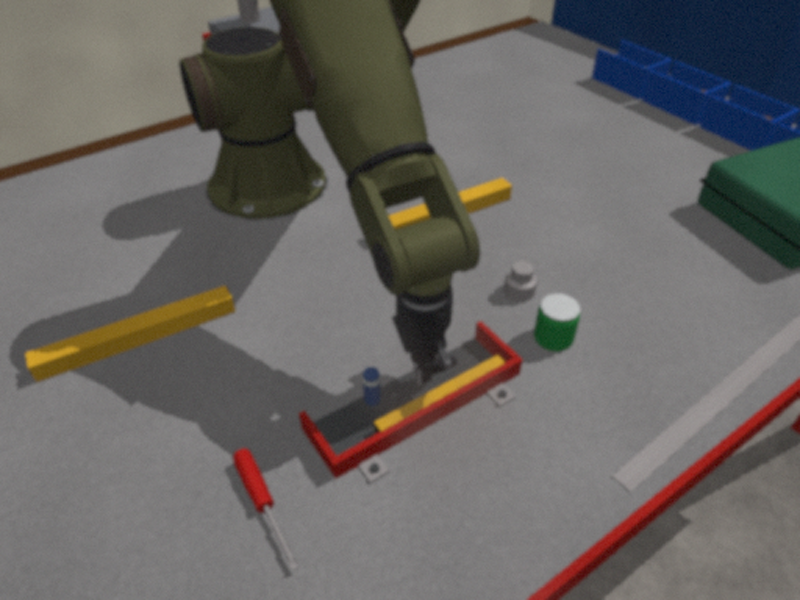

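View pics/t9.png

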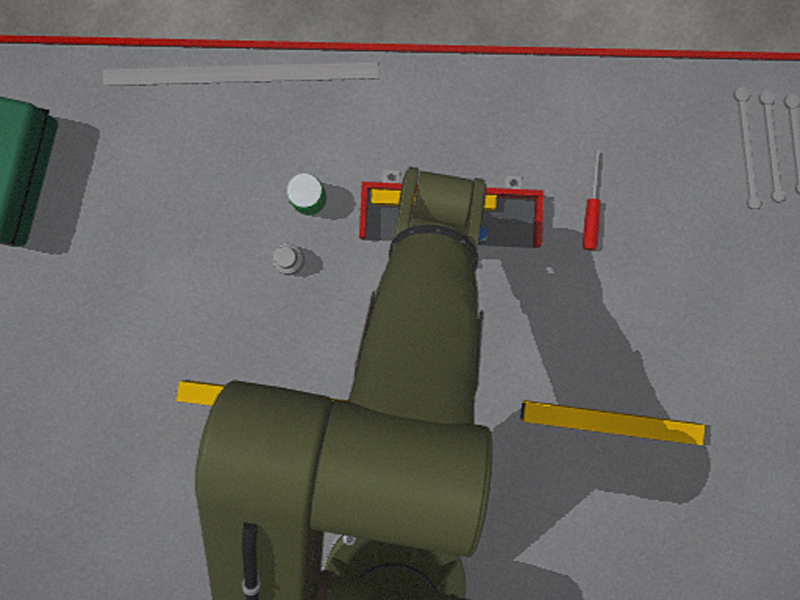

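It looks seated. I'll lift, clear the view and check for flushness.

Run:
```python
from h import *
lift(); s=bot.read_state()['joint_positions']
bot.move_joints([-1.332,0.3,1.521,0,1.321,-0.067])
r=tube(save='t10.png'); st()
c=cam('top'); cv2.imwrite('pics/c10.png',cv2.resize(c['image'][105:170,220:360],None,fx=5.5,fy=5.5,interpolation=cv2.INTER_CUBIC))
c=cam('scene'); cv2.imwrite('pics/c11.png',cv2.resize(c['image'][195:310,180:345],None,fx=4.8,fy=4.8,interpolation=cv2.INTER_CUBIC))
c=cam('top');k,a,L,Rr=bayfit(c);print(k)
```

```text
tube [-12.4  32.2] -0.0 221.2 24.8
t 48.21 tcp [-507.5 -450. ] 250.0 F [ 0.1 -1.3 -0.2]
[2.48818953e-02 6.96703329e+02]
```

View pics/c10.png

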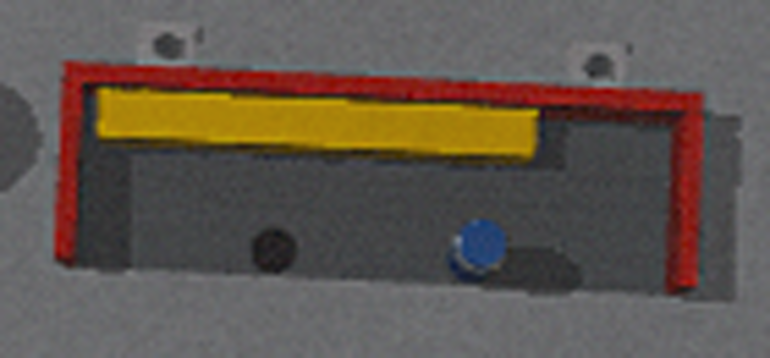

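View pics/c11.png

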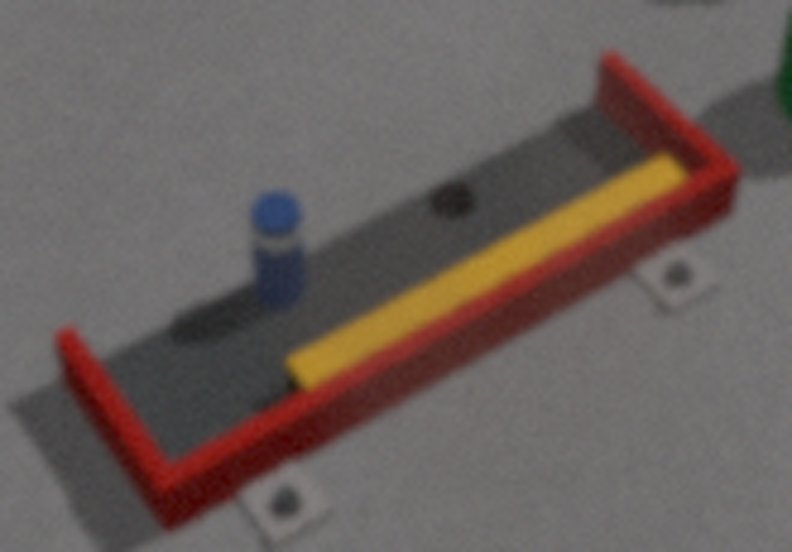

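View pics/t10.png

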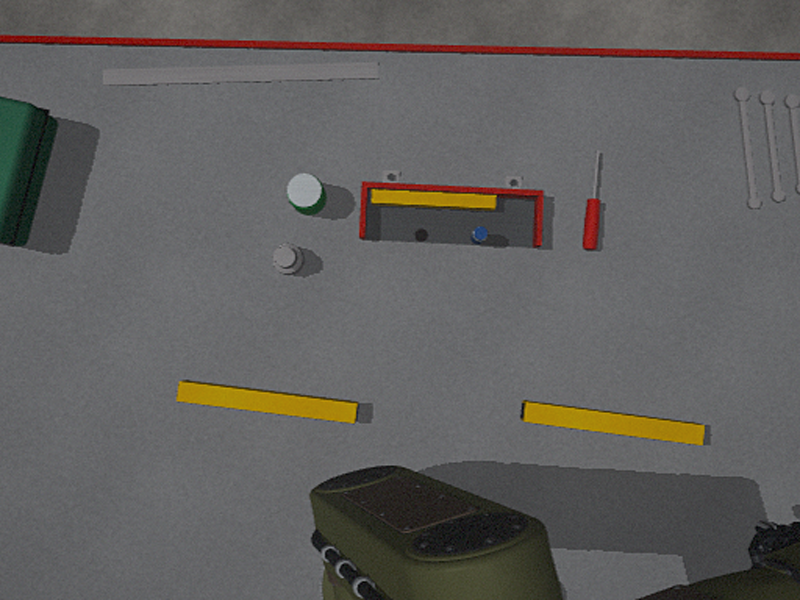

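The tube lies against the rear wall along its whole length: its centre is 12.4 mm from the wall (12.5 is ideal) at 0.0°. Everything else is where it was, and the robot is clear.

```bash
python3 -c "
from h import *
bot.finish_job()"
```

```text
the job is handed in; nothing more can be done
```

The yellow tube is in the red bay, flat against the rear wall, and the job is handed in. I used the smallest of the three yellow tubes, which measured 220 × 25 mm.

**What I did:** With the fingers shut, I pushed using only their outer backs:
1. Straightened the tube and slid it left.
2. Angled it to about 50°.
3. Pushed its right end in behind the post, in two end-on pushes with a part swing between them.
4. Swung the left end in and pressed the tube against the rear wall until the force changed by 15 N.

**Last checks (top camera):**
- **Tube:** its centre is 12.4 mm in front of the rear wall, against 12.5 mm for a perfect fit. Its angle to the wall is 0.0°, and both camera views show no gap.
- **Bystanders:** the tin, screwdriver, collar and the two longer tubes look the same as in the first picture.
- **Robot:** it is back at its start pose, touching nothing, at 48.2 s. I saw no large forces.

**What disagreed:** Two swings turned the tube about 6° less than I had planned. I measured it again after each and corrected the next push. The last top view with the arm in the way read −4.4°, but only a short piece of the tube was visible. The unobstructed view replaced that reading.

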